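# Set out the ink pails on the hook rack

### The job

Slide the red catch aside to free the ink drawer, pull the drawer out, and hang every pail in it by its bow handle on the rack's hook that bears the pail's colour, while the drawer stays out. When all of them hang, push the drawer fully shut and slide the catch fully back to lock it; finish with the pails hanging still. Leave the tape, the jar and the paint roller where they are.

Things in the scene. Friction and masses are not known exactly. Their poses are not given: they have to be found in the camera images.
- cabinet: bench-top ink cabinet, fixed: plywood box 146 deep (x) by 400 wide (y), clear acrylic roof whose top is at z=158. Origin on the table under the middle of the roof's front edge; -x is the front, towards which the drawer slides out; z up.
- drawer (a joint): the cabinet's drawer, in m: 0 shut, 0.165 fully out along the cabinet's -x (pull it fully out: only then is there room above the pails). About 2 N of friction, stays where left. Tray floor at z=12, inside 125 by 350, sides to z=35. Front panel 16 thick, 400 wide, top at z=135, its face 17 in front of the cabinet origin when shut; a lug on it (26 wide, at cabinet y=-100) rises to z=164.
- drawer_handle (a point): middle of the drawer's steel bow handle, a level 10 mm bar 100 long along the cabinet's y, at z=118, 40 mm in front of the front panel, moves with the drawer; can be pinched from above.
- catch (a joint): red sliding catch on the roof's front edge, in m: 0 locked (its tongue stands in front of the drawer's lug and stops it), 0.055 fully free, growing along the cabinet's -y; clear of the lug from 0.030 on. About 1.5 N of friction, stays where it is left. If it is at 0 while the drawer is out, the drawer cannot shut.
- catch_knob (a point): a point in the catch's upright red square knob (22 by 22, 30 tall, its top at z=200); this point is on the knob's axis, at z=186, 20 mm behind the roof's front edge; moves with the catch.
- pail_teal: closed teal ink pail (may be absent; starts in the shut drawer), 84 wide at the rim, 50 tall, 0.22 kg, with a rigid upright black bow handle of 10 mm bar. Origin: centre of its underside, z up. Bow in the pail's y-z plane: centre line (y=+-42, z=30 to 95), then straight to the peak (0, 122); 67 clear under the peak. Nipped beside the peak (y +-22, z 108), the peak stays free for the hook.
- loop_teal (a point): point of the teal pail 11 mm under the bow's peak (y=0, z=111 in the pail), where the hook's rod lies when the pail hangs. A knocked or roughly released pail swings for some seconds.
- pail_magenta: closed magenta ink pail (may be absent; starts in the shut drawer), 84 wide at the rim, 50 tall, 0.22 kg, with a rigid upright black bow handle of 10 mm bar. Origin: centre of its underside, z up. Bow in the pail's y-z plane: centre line (y=+-42, z=30 to 95), then straight to the peak (0, 122); 67 clear under the peak. Nipped beside the peak (y +-22, z 108), the peak stays free for the hook.
- loop_magenta (a point): point of the magenta pail 11 mm under the bow's peak (y=0, z=111 in the pail), where the hook's rod lies when the pail hangs. A knocked or roughly released pail swings for some seconds.
- pail_lime: closed lime ink pail (may be absent; starts in the shut drawer), 84 wide at the rim, 50 tall, 0.22 kg, with a rigid upright black bow handle of 10 mm bar. Origin: centre of its underside, z up. Bow in the pail's y-z plane: centre line (y=+-42, z=30 to 95), then straight to the peak (0, 122); 67 clear under the peak. Nipped beside the peak (y +-22, z 108), the peak stays free for the hook.
- loop_lime (a point): point of the lime pail 11 mm under the bow's peak (y=0, z=111 in the pail), where the hook's rod lies when the pail hangs. A knocked or roughly released pail swings for some seconds.
- rack: wooden hook rack, fixed. Origin on the table under the seat of the middle hook; -x is the side the hooks point to, y along the row, z up. Three steel hooks of 8 mm round rod, 125 mm apart in y; beam (18 thick, top at z=228) with its face 58 mm behind (+x of) the seats. A coloured mark on the beam over each hook: teal at y=+125, magenta in the middle, lime at y=-125.
- hook_teal (a point): seat of the hook with the teal mark: the bottom of its V, on the rod's centre line, at z=200. In rack axes the rod runs from the beam (x=+60, 26 mm above the seat) by (x=+22, 14 above) down to the seat and up again to its tip at x=-26, whose centre is 20 mm above the seat.
- hook_magenta (a point): seat of the hook with the magenta mark: the bottom of its V, on the rod's centre line, at z=200. In rack axes the rod runs from the beam (x=+60, 26 mm above the seat) by (x=+22, 14 above) down to the seat and up again to its tip at x=-26, whose centre is 20 mm above the seat.
- hook_lime (a point): seat of the hook with the lime mark: the bottom of its V, on the rod's centre line, at z=200. In rack axes the rod runs from the beam (x=+60, 26 mm above the seat) by (x=+22, 14 above) down to the seat and up again to its tip at x=-26, whose centre is 20 mm above the seat.
- tape: yellow tape roll 96 wide, 25 tall, origin under its centre; a bystander.
- jar: blue jar 72 wide, 85 tall, origin under its centre; a bystander.
- roller: paint roller lying on the table, 290 long with a 42 mm teal sleeve, origin on the table under the sleeve's middle, handle to its -x; a bystander.

How it is judged:
By the outcome, as a careful person would: the job done as asked, in the order asked, and still so for the second after the job is handed in, with the robot touching nothing.
Of pail_teal, pail_magenta, pail_lime only 2 to 3 are there at a start; the rules pass over those that are not, and their reading is None.
At some moment in a run one of pail_teal, pail_magenta, pail_lime may be knocked a few centimetres aside while the robot is not near it.
It also fails if it takes over 200 s, if anything falls off the work surface, if the arm or the gripper's body presses on something with over 40 N, if the wrist force passes 120 N, or if a joint passes its speed limit or range.

### The arm

A 6-joint arm with a two-finger parallel gripper is mounted at the origin on the work surface. World frame = base frame: x ahead of the robot, y to its left, z up, the work surface at z = 0. Lengths are in mm, angles in rad, forces in N, time in s.
With the tool pointing down it reaches from about 350 to 875 mm from the base axis. Payload 4.2 kg.
Tool frame: the origin (TCP) lies on the mounting face of the last link; the fingertips stand 173 mm ahead of it and the grasp point (between the pads) lies grip_point_offset ahead of it (grip_point_offset is the distance from the TCP to the grasp point, in mm); z points along the fingers, y is the line along which they close (so a half turn about z gives the same grasp; the last joint's range is limited). The gripper opens to 85 mm and grips with 20 to 120 N. Pads are 22 mm wide; open, the fingers measure 114 mm over their backs; the gripper's body (76 mm by 85 mm) begins 54 mm behind the grasp point. The pads swing forward as they close: fully open they stand 13 mm farther back than shut.
Start: joints at [1.389, 0.385, 0.008, 0, -1.194, -0.259], TCP at [266.631, 565.25, 404.712] pointing down, gripper open.
Joint ranges: [-3.14, 3.14], [-1.21, 2.06], [-1.07, 1.41], [-3.16, 2.05], [-2.99, -0.16], [-3.1, 3.1]. Speed limits (rad/s): [2.79, 2.79, 3.14, 3.14, 3.14, 3.14].

### API

Orientations are given as a unit quaternion [x, y, z, w].
In Python, from bench import read_state, get_image, job_done, recognise, place_of, grip_point_offset gives the robot as it stands. The module is installed in compiled form; this text tells all that it offers.
- The arm moves only by the tool carry_out, never from a script. Its arguments are lists of equal length, an entry for each row: "slide": the shift along the tool's x, y, z in m, a list of three; "roll": the turn about the tool's z in degrees; "claw": the finger opening in m, from 0 to 0.0854. A call has 1 to 8 rows; each row is the pose to reach, as a shift and turn from the pose commanded when the call began, along the tool's axes at that moment; what a row does not reach only later rows make up. A row lasts 1/8 s, in which the tool goes at most 62.5 mm and 10.7 degrees, less where a joint would pass 70% of its speed; a pose out of reach is approached as far as the arm can. A call with a gripper value outside its range is refused whole. The fingers move at their own pace and stop on an object; the grip force is fixed at half the most. Time passes only in rows, so rows that repeat a pose let the fingers close. It gives the time, the measured TCP pose, the force, the opening and the grip force at its end, in the units of the state.
- read_state(): the state, without advancing time (a new reading comes with each control period).
- get_image(name): name is "scene" or "top"; returns a dict with "img" (480x640x3 uint8, red, green, blue), "z_map" (480x640 float32, mm along the optical axis (not along the pixel's ray), 0 where there is no reading), "mtx" (3x3 intrinsics, pixels), "world_from_camera" (4x4, takes a point from camera to world coordinates). Camera axes: x right, y up, looking along -z (the intrinsics and any distortion apply to the point x, -y, -z); pixel columns grow to the right and rows downward; lengths in mm; the calibration is good to about 2 mm. A picture is of the moment at which its call begins.
- job_done(): hands the job in; it is judged then, once.
Trained networks look in a picture, given as the dict that the camera call returned (one of the last four; its "shot" number tells which), for a name from the list of things; names that differ only in an ending like _2 or _b are one class to them, and where a whole thing is asked for, a point or a joint stands for the part that bears it (a point fixed in the world has none). Each returns a list of dicts, best first, with "conf" (0 to 1); they miss things now and then, are a little off and sometimes report something else, mostly with a low value. They report only what shows in the picture. A call takes as long as a camera call.
- recognise(picture, thing): "at" ([column, row] in pixels, amid what is visible of it).
- place_of(picture, thing): "at" ([column, row] in pixels: a listed point, or the origin of a listed thing).
The state is a dict: "clock": time; "joints": joint angles; "joint_vel": joint speeds; "joint_efforts": joint torques, N m; "position": TCP position; "ee_rot": TCP orientation; "contact_force": force on the tool from outside, world axes, zero at the start; "wrist_torque": the same for the moment, N m; "gripper_width": finger opening in mm; "grasp_force": force on a finger pad.
Only numpy, scipy, OpenCV 4.12 (cv2) and the standard library are available. Lean on these libraries where they do the work, as an engineer would, in place of code of your own. Each camera call takes 0.05 s, during which the arm holds its last target. There are 200 camera calls.

## Working session

There is one attempt and no reset: what is moved stays moved. The work goes in short steps, Python scripts to look and compute and a tool call to move; the robot and the scene stay as the last step left them, time stands still between calls to the robot, and variables do not carry over. Pictures are saved under pics/ and viewed, at most 14 in all, crops included, and the job is handed in when it is done.

Besides the shell and the picture viewer there is one more tool, called after "Request:" by a JSON object that holds its "op" and its "data", one argument or row to a line. carry_out: Moves the arm, as the interface text tells. Its arguments: {"type":"object","properties":{"slide":{"type":"array"},"roll":{"type":"array"},"claw":{"type":"array"}},"required":["slide","roll","claw"]}

```bash
mkdir -p pics
cat > h.py <<'E'
import numpy as np, cv2
from bench import *
from scipy.spatial.transform import Rotation as R
def ray(p,px):
    K=p["mtx"];T=np.array(p["world_from_camera"]);d=np.array([(px[0]-K[0][2])/K[0][0],-(px[1]-K[1][2])/K[1][1],-1.])
    return T[:3,3],T[:3,:3]@d
def atz(p,px,z):
    o,d=ray(p,px);return o+d*(z-o[2])/d[2]
def cloud(p):
    v,u=np.mgrid[0:480,0:640];z=p["z_map"];K=p["mtx"];T=np.array(p["world_from_camera"])
    c=np.stack([(u-K[0][2])/K[0][0]*z,-(v-K[1][2])/K[1][1]*z,-z],-1)
    return c@T[:3,:3].T+T[:3,3]
def save(p,n): cv2.imwrite("pics/"+n,p["img"][:,:,::-1])
E
python3 - <<'E'
from h import *
np.set_printoptions(precision=1,suppress=True)
s=read_state();print(s["position"],s["ee_rot"],grip_point_offset, R.from_quat(s["ee_rot"]).as_matrix())
Z=dict(catch_knob=186,drawer_handle=118,cabinet=0,rack=0,hook_teal=200,hook_magenta=200,hook_lime=200,tape=0,jar=0,roller=0,pail_teal=12,pail_magenta=12,pail_lime=12,loop_teal=123,loop_magenta=123,loop_lime=123)
for c in("scene","top"):
    p=get_image(c);save(p,c+"0.png");print(c,np.array(p["world_from_camera"])[:3,3],p["mtx"][0])
    for n,z in Z.items():
        print(n,[(np.round(r["at"]),round(r["conf"],2),atz(p,r["at"],z)[:2]) for r in place_of(p,n)[:2]])
E
```

```text
[266.5 565.1 403.6] [ 1.  -0.2 -0.   0. ] 154.70000000000002 [[ 0.9 -0.4 -0. ]
 [-0.4 -0.9 -0. ]
 [ 0.   0.  -1. ]]
scene [ 388.1  843.  1106.1] [616.    0.  313.4]
catch_knob []
drawer_handle [(array([324., 182.]), 0.66, array([ 544.1, -203. ]))]
cabinet [(array([306., 203.]), 0.6, array([ 593.2, -241.2]))]
rack []
hook_teal [(array([276., 390.]), 0.88, array([531.6, 381.5])), (array([376., 359.]), 0.49, array([378.5, 298.3]))]
hook_magenta [(array([237., 336.]), 0.68, array([620.2, 291.6])), (array([306., 207.]), 0.56, array([554.7, -33.6]))]
hook_lime [(array([205., 289.]), 0.93, array([701.8, 202.5]))]
tape [(array([376., 360.]), 0.76, array([374.9, 180.7])), (array([252., 183.]), 0.4, array([ 746.6, -293.1]))]
jar [(array([374., 298.]), 0.69, array([394.9,  26.3]))]
roller [(array([353., 468.]), 0.58, array([396.1, 409.4]))]
pail_teal [(array([257., 215.]), 0.57, array([ 705.2, -169.1]))]
pail_magenta [(array([206., 289.]), 0.6, array([766.1,  69.2])), (array([292., 194.]), 0.53, array([ 632.9, -257.2]))]
pail_lime []
loop_teal [(array([253., 180.]), 0.41, array([ 705.7, -175.5]
[... 658 characters left out ...]
22.8, 296.9]))]
hook_lime [(array([228., 142.]), 0.94, array([699.3, 201.3])), (array([513., 221.]), 0.49, array([ 555.6, -335.5]))]
tape [(array([244., 319.]), 0.72, array([374.1, 182.3])), (array([138., 309.]), 0.35, array([389.7, 412.9]))]
jar [(array([315., 308.]), 0.92, array([399.6,  28.8]))]
roller [(array([141., 304.]), 0.64, array([400.2, 409.2]))]
pail_teal [(array([406., 175.]), 0.42, array([ 705.5, -171.8]))]
pail_magenta [(array([445., 198.]), 0.65, array([ 652.6, -259.3]))]
pail_lime [(array([123., 225.]), 0.5, array([573.7, 463.1]))]
loop_teal []
loop_magenta [(array([122., 225.]), 0.75, array([547.4, 418. ])), (array([437., 224.]), 0.23, array([ 565.8, -213.3]))]
loop_lime []
```

View pics/scene0.png

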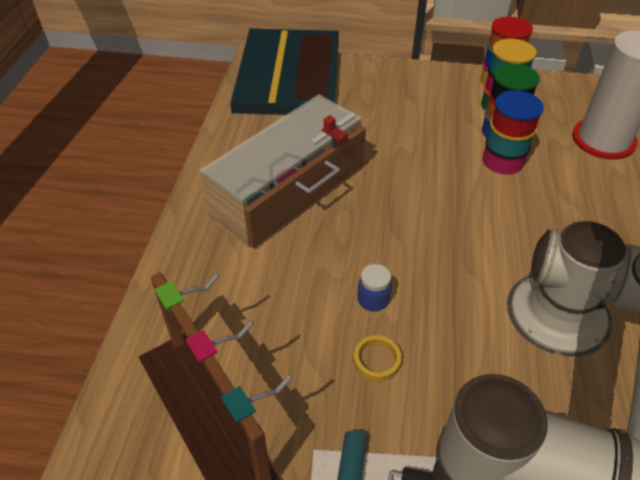

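View pics/top0.png

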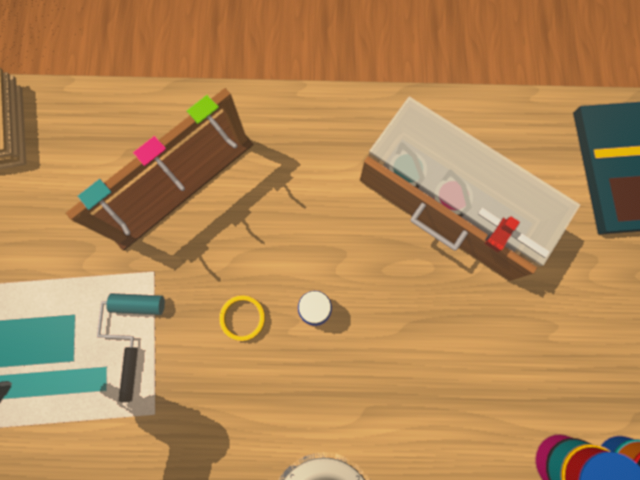

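The scene view shows the rack lower left with its hooks at (276,390), (237,336) and (205,289), and the cabinet centred near (285,165). The top view shows the red catch at (510,230), the handle at (440,228), and two pails under the roof: teal at (407,165) and magenta at (453,193). Next I'll refine the axes.

```bash
cat >> h.py <<'E'
def toolmove(target_xy,gz,ydir):
    """slide/roll to bring grasp point to target with tool y along ydir (world angle deg, mod 180)"""
    s=read_state();M=R.from_quat(s["ee_rot"]).as_matrix();t=np.array([*target_xy[:2],gz+grip_point_offset])
    d=M.T@(t-np.array(s["position"]))/1000
    cur=np.degrees(np.arctan2(M[1,1],M[0,1]));turn=(cur-ydir+90)%180-90   # tool z down: +roll = cw
    print("slide",d.round(4),"roll",round(turn,1),"alt",round(turn-180*np.sign(turn),1),"j",np.round(s["joints"],2))
E
python3 - <<'E'
from h import *
np.set_printoptions(precision=2,suppress=True)
p=get_image("top");C=cloud(p);I=p["img"].astype(int)
P=C.reshape(-1,3);
reg=(P[:,0]>450)&(P[:,0]<800)&(P[:,1]<-20)&(P[:,1]>-460)
h=np.histogram(P[reg,2],np.arange(0,220,10));print(h[0])
def rect(m,n):
    q=P[m,:2].astype(np.float32);r=cv2.minAreaRect(q);print(n,len(q),r,P[m,2].mean())
rect(reg&(abs(P[:,2]-158)<6),"roof")
rect(reg&(abs(P[:,2]-135)<6),"panel")
rect(reg&(abs(P[:,2]-121)<6),"handle")
red=((I[...,0]>130)&(I[...,1]<60)&(I[...,2]<60)).reshape(-1)
rect(reg&red&(P[:,2]>190),"knob")
rr=(P[:,1]>100)&(P[:,0]>480)&(abs(P[:,2]-228)<7);rect(rr,"beam")
for n in("catch_knob","drawer_handle"):
    print(n,[(r["at"],r["conf"]) for r in place_of(p,n)[:1]])
E
```

```text
[ 5690   366   238   284   277   304   446   288   302   295   316   414
   676  1493   115 12168  1772   176    32   109    46]
roof 13446 ((644.9462890625, -274.6103515625), (402.28350830078125, 175.12725830078125), 54.79001235961914) 157.75418885018144
panel 1543 ((587.7544555664062, -235.9265594482422), (400.25048828125, 24.204561233520508), 56.12886047363281) 134.2848075251034
handle 820 ((570.9090576171875, -224.92864990234375), (395.8885192871094, 72.27164459228516), 56.334739685058594) 121.29712720726013
knob 103 ((551.5986328125, -332.7911071777344), (18.43450355529785, 17.92546272277832), 58.426795959472656) 198.81102435315663
beam 2872 ((637.1634521484375, 312.28131103515625), (116.538818359375, 371.6815185546875), 43.1627311706543) 229.48301154334501
catch_knob [([511.4, 222.0], 0.73)]
drawer_handle [([434.8, 231.4], 0.94)]
```

Run:
```python
from h import *
toolmove((553,-333),240,56);toolmove((553,-333),190,56)
```

```text
slide [0.6422 0.6902 0.01  ] roll 8.7 alt -171.3 j [ 1.39  0.38  0.01 -0.   -1.19 -0.26]
slide [0.6422 0.6902 0.06  ] roll 8.7 alt -171.3 j [ 1.39  0.38  0.01 -0.   -1.19 -0.26]
```

Request:
{"op": "carry_out", "data": {
  "slide": [
    [0.08,0.086,0.01],
    [0.16,0.172,0.01],
    [0.24,0.258,0.01],
    [0.32,0.345,0.01],
    [0.4,0.43,0.01],
    [0.48,0.516,0.01],
    [0.56,0.6,0.01],
    [0.642,0.69,0.01]
  ],
  "roll": [2,4,6,8.7,8.7,8.7,8.7,8.7],
  "claw": [0.06,0.06,0.06,0.06,0.06,0.06,0.06,0.06]
}}

```text
clock: 2.85
position: [418.6, 87.2, 396.2]
ee_rot: [0.957, -0.292, 0.001, -0.001]
contact_force: [0.9, -0.3, -0.1]
gripper_width: 59.7
grasp_force: 0.0
```

Run:
```python
from h import *
toolmove((553,-333),240,56)
```

```text
slide [0.346  0.2738 0.0014] roll 0.1 alt -179.9 j [ 0.59  0.05 -0.46  0.   -1.06  0.39]
```

Request:
{"op": "carry_out", "data": {
  "slide": [
    [0.05,0.04,0],
    [0.1,0.08,0],
    [0.15,0.12,0],
    [0.2,0.16,0],
    [0.25,0.2,0],
    [0.3,0.24,0],
    [0.346,0.274,0],
    [0.346,0.274,0]
  ],
  "roll": [0,0,0,0,0,0,0,0],
  "claw": [0.06,0.06,0.06,0.06,0.06,0.06,0.06,0.06]
}}

```text
clock: 3.85
position: [552.9, -335.1, 393.8]
ee_rot: [0.956, -0.294, -0.001, 0.0]
contact_force: [-0.7, 1.3, 0.0]
gripper_width: 60.0
grasp_force: 0.0
```

Run:
```python
from h import *
toolmove((553,-333),190,56)
for c in("top","scene"):
    p=get_image(c)
    print([(r["at"],r["conf"],atz(p,r["at"],186)) for r in place_of(p,"catch_knob")[:1]])
save(p,"s1.png")
```

```text
slide [-0.001  -0.0018  0.0491] roll -0.2 alt 179.8 j [-0.3   0.43  0.05  0.   -1.19  1.27]
[([513.5, 220.6], 0.43, array([ 560.14180194, -342.87897956,  186.        ]))]
[([327.2, 123.1], 0.57, array([ 555.99912326, -334.2575619 ,  186.        ]))]
```

View pics/s1.png

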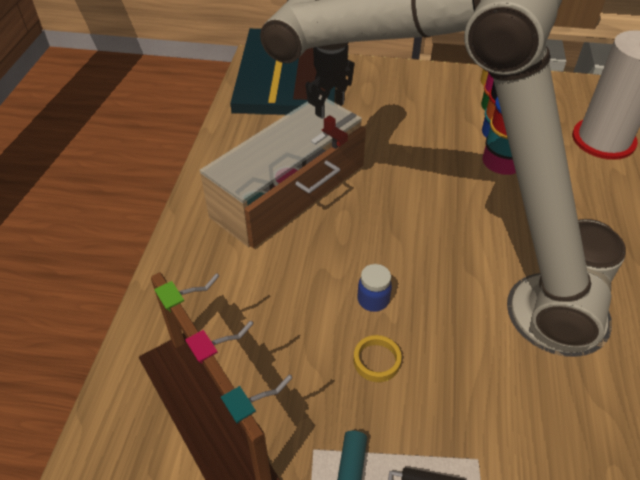

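The gripper hangs just above the red knob at (328,125), clear of the cabinet. Now I'll lower it, close, and slide along the cabinet's -y, which is the tool's +y.

Request:
{"op": "carry_out", "data": {
  "slide": [
    [0.002,-0.001,0.025],
    [0.002,-0.001,0.05],
    [0.002,-0.001,0.05],
    [0.002,-0.001,0.05],
    [0.002,-0.001,0.05],
    [0.002,-0.001,0.05]
  ],
  "roll": [0,0,0,0,0,0],
  "claw": [0.06,0.06,0.06,0.015,0.015,0.015]
}}

```text
clock: 4.8
position: [554.0, -333.0, 348.1]
ee_rot: [0.956, -0.292, 0.001, 0.002]
contact_force: [-2.7, -4.2, 3.7]
gripper_width: 21.0
grasp_force: 59.5
```

Run:
```python
from h import *
s=read_state();print(R.from_quat(s["ee_rot"]).as_matrix().round(2),s["contact_force"],s["gripper_width"],s["grasp_force"])
```

```text
[[ 0.83 -0.56  0.  ]
 [-0.56 -0.83 -0.  ]
 [ 0.    0.   -1.  ]] [-2.72811112 -4.241997    3.7002637 ] 20.97999680628644 59.46372628211975
```

Tool +y is the cabinet's -y, so I'll slide 55 mm along it.

Request:
{"op": "carry_out", "data": {
  "slide": [
    [0,0.015,0],
    [0,0.03,0],
    [0,0.045,0],
    [0,0.055,0],
    [0,0.057,0],
    [0,0.057,0]
  ],
  "roll": [0,0,0,0,0,0],
  "claw": [0.015,0.015,0.015,0.015,0.015,0.015]
}}

```text
clock: 5.55
position: [522.7, -379.1, 348.0]
ee_rot: [0.956, -0.292, 0.002, 0.0]
contact_force: [-1.7, 2.2, 5.2]
gripper_width: 20.8
grasp_force: 59.8
```

Request:
{"op": "carry_out", "data": {
  "slide": [
    [0,0,0],
    [0,0,0],
    [0,0,-0.04],
    [0,0,-0.08],
    [0,0,-0.08]
  ],
  "roll": [0,0,0,0,0],
  "claw": [0.05,0.05,0.05,0.05,0.05]
}}

```text
clock: 6.18
position: [523.1, -379.3, 429.8]
ee_rot: [0.956, -0.292, 0.004, 0.001]
contact_force: [-0.8, 0.4, 0.3]
gripper_width: 50.1
grasp_force: 0.0
```

Run:
```python
from h import *
toolmove((547,-207),165,-34);toolmove((547,-207),120,-34)
for c in("top","scene"):
    p=get_image(c)
    for n,z in(("catch_knob",186),("drawer_handle",118)): print(n,[(r["at"],r["conf"],atz(p,r["at"],z)) for r in place_of(p,n)[:1]])
save(p,"s2.png")
```

```text
slide [-0.0773 -0.1562  0.1095] roll -89.9 alt 90.1 j [-0.38  0.4   0.1   0.   -1.26  1.36]
slide [-0.0777 -0.1562  0.1545] roll -89.9 alt 90.1 j [-0.38  0.4   0.1   0.   -1.26  1.36]
catch_knob []
drawer_handle [([435.4, 230.6], 0.93, array([ 552.87681966, -211.28933609,  118.        ]))]
catch_knob [([342.7, 114.2], 0.83, array([ 523.87994726, -374.51837228,  186.        ]))]
drawer_handle [([325.0, 182.3], 0.98, array([ 540.46577991, -200.76556662,  118.        ]))]
```

Request:
{"op": "carry_out", "data": {
  "slide": [
    [-0.02,-0.04,0.0],
    [-0.04,-0.08,0.0],
    [-0.06,-0.12,0.0],
    [-0.077,-0.156,0.0],
    [-0.077,-0.156,0.03],
    [-0.077,-0.156,0.06],
    [-0.077,-0.156,0.08],
    [-0.077,-0.156,0.09]
  ],
  "roll": [10.5,21,31.5,42,52.5,63,73.5,84],
  "claw": [0.036,0.036,0.036,0.036,0.036,0.036,0.036,0.036]
}}

```text
clock: 7.48
position: [545.7, -206.4, 333.3]
ee_rot: [-0.513, 0.858, 0.001, -0.002]
contact_force: [0.0, -0.3, 0.3]
gripper_width: 35.9
grasp_force: 0.0
```

Run:
```python
from h import *
toolmove((546.5,-206.5),122,-34)
p=get_image("top");save(p,"t2.png")
for n,z in(("catch_knob",186),("drawer_handle",118)): print(n,[(r["at"],r["conf"],atz(p,r["at"],z)) for r in place_of(p,n)[:1]])
```

```text
slide [-0.0004 -0.001   0.0565] roll 5.7 alt -174.3 j [-0.08  0.38 -0.2  -0.   -1.   -0.41]
catch_knob [([534.5, 238.1], 0.91, array([ 527.37833442, -380.05900242,  186.        ]))]
drawer_handle [([432.7, 234.2], 0.95, array([ 545.32128651, -205.65144255,  118.        ]))]
```

Request:
{"op": "carry_out", "data": {
  "slide": [
    [0,-0.001,0.01],
    [0,-0.001,0.035],
    [0,-0.001,0.056],
    [0,-0.001,0.056],
    [0,-0.001,0.056],
    [0,-0.001,0.056],
    [0,-0.001,0.056]
  ],
  "roll": [5.7,5.7,5.7,5.7,5.7,5.7,5.7],
  "claw": [0.036,0.036,0.036,0.036,0,0,0]
}}

```text
clock: 8.5
position: [547.5, -207.2, 281.1]
ee_rot: [-0.472, 0.881, -0.001, 0.001]
contact_force: [-0.5, 0.4, 2.8]
gripper_width: 7.5
grasp_force: 58.7
```

Run:
```python
from h import *
s=read_state();print(R.from_quat(s["ee_rot"]).as_matrix().round(2),s["contact_force"],s["gripper_width"],s["grasp_force"])
```

```text
[[-0.55 -0.83  0.  ]
 [-0.83  0.55 -0.  ]
 [-0.   -0.   -1.  ]] [-0.51301439  0.40851436  2.80986604] 7.459014061437555 58.73373091220856
```

Request:
{"op": "carry_out", "data": {
  "slide": [
    [0,0.02,0.002],
    [0,0.045,0.003],
    [0,0.07,0.003],
    [0,0.095,0.003],
    [0,0.12,0.003],
    [0,0.145,0.003],
    [0,0.166,0.003],
    [0,0.168,0.003]
  ],
  "roll": [0,0,0,0,0,0,0,0],
  "claw": [0,0,0,0,0,0,0,0]
}}

```text
clock: 9.5
position: [409.3, -114.3, 280.9]
ee_rot: [-0.474, 0.881, -0.004, 0.005]
contact_force: [3.3, -11.7, 12.7]
gripper_width: 7.8
grasp_force: 60.8
```

Request:
{"op": "carry_out", "data": {
  "slide": [
    [0,0,0],
    [0,0,0],
    [0,0,-0.05],
    [0,0,-0.1],
    [0,0,-0.15],
    [0,0.06,-0.16],
    [0,0.12,-0.16],
    [0,0.12,-0.16]
  ],
  "roll": [0,0,0,0,0,0,0,0],
  "claw": [0.04,0.04,0.04,0.04,0.04,0.04,0.04,0.04]
}}

```text
clock: 10.5
position: [304.1, -46.6, 436.4]
ee_rot: [-0.475, 0.88, 0.001, 0.001]
contact_force: [-0.0, 1.2, 1.3]
gripper_width: 39.8
grasp_force: 0.0
```

Run:
```python
from h import *
np.set_printoptions(precision=1,suppress=True)
for c in("top","scene"):
    p=get_image(c);save(p,c+"3.png")
    for n,z in(("drawer_handle",118),("loop_teal",123),("loop_magenta",123),("loop_lime",123),("pail_teal",12),("pail_magenta",12),("pail_lime",12)): print(n,[(np.round(r["at"]),r["conf"],atz(p,r["at"],z)) for r in place_of(p,n)[:2]])
```

```text
drawer_handle [(array([390., 298.]), 0.69, array([ 414.9, -117.8,  118. ]))]
loop_teal [(array([366., 225.]), 0.69, array([559.9, -71.8, 123. ]))]
loop_magenta [(array([417., 251.]), 0.96, array([ 509.1, -173.2,  123. ]))]
loop_lime []
pail_teal [(array([366., 232.]), 0.59, array([570.9, -80.3,  12. ]))]
pail_magenta [(array([405., 261.]), 0.73, array([ 507.3, -167.6,   12. ]))]
pail_lime []
drawer_handle [(array([380., 214.]), 0.77, array([ 404.5, -116.7,  118. ])), (array([306., 205.]), 0.67, array([ 571. , -119.8,  118. ]))]
loop_teal [(array([308., 217.]), 0.56, array([560.9, -79. , 123. ]))]
loop_magenta [(array([337., 189.]), 0.69, array([ 508.5, -176.7,  123. ]))]
loop_lime []
pail_teal [(array([307., 251.]), 0.84, array([563.1, -75.7,  12. ]))]
pail_magenta [(array([339., 223.]), 0.7, array([ 500.6, -176.4,   12. ]))]
pail_lime []
```

View pics/top3.png

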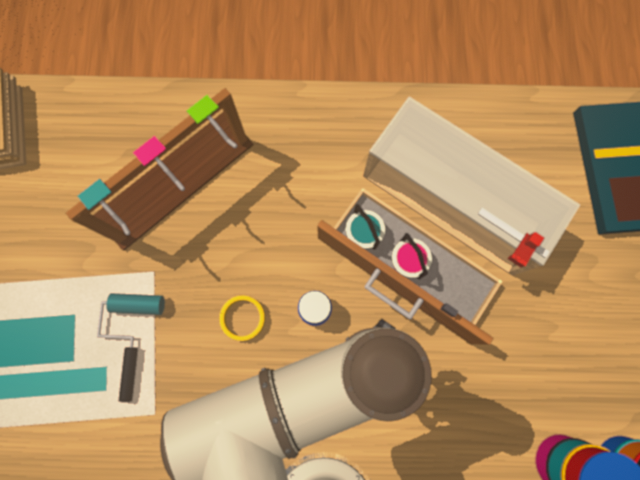

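View pics/scene3.png

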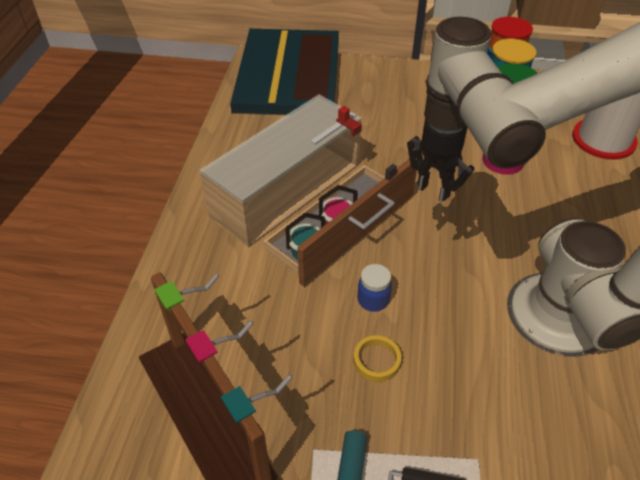

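The drawer is fully out. It holds a teal pail at top (366,228) and a magenta one at (411,257), with no lime. I'll measure the bow directions from the depth.

```bash
cat >> h.py <<'E'
def bow(p,c,zlo,zhi,r=55):
    P=cloud(p).reshape(-1,3);m=(np.hypot(P[:,0]-c[0],P[:,1]-c[1])<r)&(P[:,2]>zlo)&(P[:,2]<zhi);q=P[m]
    I=p["img"].reshape(-1,3)[m].max(1);q=q[I<75]
    if len(q)<10: return print("few",len(q))
    rc=cv2.minAreaRect(q[:,:2].astype(np.float32))
    v=cv2.fitLine(q[:,:2].astype(np.float32),cv2.DIST_HUBER,0,.01,.01).ravel()
    print(len(q),"ctr",np.round(rc[0],1),"size",np.round(rc[1],1),"line ang",round(np.degrees(np.arctan2(v[1],v[0])),1),"mid",v[2:].round(1),"zmax",np.percentile(q[:,2],95).round(1))
E
python3 - <<'E'
from h import *
for c in("top","scene"):
    p=get_image(c)
    for b in((561,-75),(508,-174)): bow(p,b,75,150); bow(p,b,110,150)
E
```

```text
162 ctr [565.1 -75.5] size [90.5  9.3] line ang 30.1 mid [563.2 -75.1] zmax 136.7
140 ctr [565.5 -75.5] size [89.2  9. ] line ang 30.5 mid [564.  -74.9] zmax 137.1
127 ctr [ 505.2 -172.3] size [89.5  7.5] line ang 25.4 mid [ 504.1 -172.3] zmax 136.6
101 ctr [ 506.3 -172.1] size [87.4  7. ] line ang 25.7 mid [ 505.5 -172.2] zmax 137.4
232 ctr [566.1 -72.3] size [91.7 12.2] line ang 29.6 mid [567.9 -70.3] zmax 136.6
160 ctr [565.5 -72.7] size [88.9 12.1] line ang 29.4 mid [565.4 -72.1] zmax 137.9
237 ctr [ 504.6 -171.3] size [94.8 15. ] line ang 25.2 mid [ 505.8 -169.3] zmax 135.6
153 ctr [ 505.8 -171.2] size [87.4 14.2] line ang 25.1 mid [ 504.9 -169.9] zmax 136.7
```

Run:
```python
from h import *
toolmove((584,-63),175,120);toolmove((584,-63),119,120)
```

```text
slide [-0.1404 -0.239   0.1069] roll 26.3 alt -153.7 j [ 0.39 -0.23 -0.59  0.   -1.21 -0.97]
slide [-0.1404 -0.239   0.1629] roll 26.3 alt -153.7 j [ 0.39 -0.23 -0.59  0.   -1.21 -0.97]
```

Request:
{"op": "carry_out", "data": {
  "slide": [
    [-0.025,-0.04,0.0],
    [-0.055,-0.09,0.0],
    [-0.085,-0.14,0.0],
    [-0.115,-0.19,0.0],
    [-0.14,-0.239,0.02],
    [-0.14,-0.239,0.06],
    [-0.14,-0.239,0.1],
    [-0.14,-0.239,0.1]
  ],
  "roll": [8,16,26.3,26.3,26.3,26.3,26.3,26.3],
  "claw": [0.036,0.036,0.036,0.036,0.036,0.036,0.036,0.036]
}}

```text
clock: 12.4
position: [583.0, -63.4, 333.1]
ee_rot: [-0.259, 0.966, 0.001, -0.004]
contact_force: [0.3, 0.3, 0.9]
gripper_width: 35.7
grasp_force: 0.0
```

Run:
```python
from h import *
toolmove((584,-63),119,120)
p=get_image("scene");bow(p,(565,-74),75,150);save(p,"s4.png")
```

```text
slide [-0.0015 -0.0003  0.0594] roll 0.0 alt -180.0 j [ 0.17  0.38 -0.19 -0.   -1.01 -1.21]
226 ctr [563.9 -67.6] size [90.7 50.2] line ang 30.4 mid [568.  -70.1] zmax 133.6
```

View pics/s4.png

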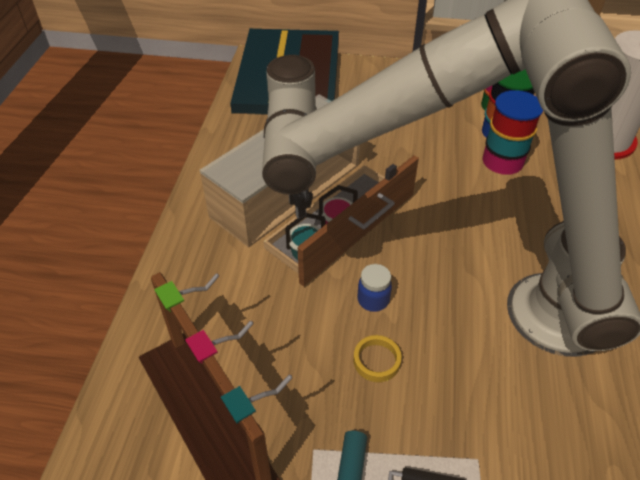

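The gripper at (300,200) is just above the far side of the teal bow at (303,222), and the pail is in place. I'll descend and grip.

Request:
{"op": "carry_out", "data": {
  "slide": [
    [0,0,0.025],
    [0,0,0.05],
    [0,0,0.059],
    [0,0,0.059],
    [0,0,0.059],
    [0,0,0.059],
    [0,0,0.059]
  ],
  "roll": [0,0,0,0,0,0,0],
  "claw": [0.036,0.036,0.036,0.036,0,0,0]
}}

```text
clock: 13.32
position: [584.5, -63.5, 279.1]
ee_rot: [-0.259, 0.966, -0.001, 0.002]
contact_force: [1.8, -0.7, 3.0]
gripper_width: 8.1
grasp_force: 58.7
```

Request:
{"op": "carry_out", "data": {
  "slide": [
    [0,0,-0.02],
    [0,0,-0.05],
    [0,0,-0.08],
    [0,0,-0.11],
    [0,0,-0.14],
    [0,0,-0.165],
    [0,0,-0.175],
    [0,0,-0.175]
  ],
  "roll": [0,0,0,0,0,0,0,0],
  "claw": [0,0,0,0,0,0,0,0]
}}

```text
clock: 14.32
position: [583.5, -63.3, 452.1]
ee_rot: [-0.259, 0.966, 0.0, -0.0]
contact_force: [-0.1, -0.6, -2.8]
gripper_width: 7.9
grasp_force: 58.7
```

Run:
```python
from h import *
np.set_printoptions(precision=1,suppress=True)
for c in("top","scene"):
    p=get_image(c)
    bow(p,(565,-74),235,320); 
    for n in("hook_teal","hook_magenta"): print(n,[(r["at"],r["conf"],atz(p,r["at"],200)[:2]) for r in place_of(p,n)[:1]])
    print([(r["at"],r["conf"],atz(p,r["at"],290)[:2]) for r in place_of(p,"loop_teal")[:1]])
```

```text
240 ctr [558.  -83.7] size [64.6 35.3] line ang 30.0 mid [546.  -81.6] zmax 311.2
hook_teal [([535.4, 239.6], 0.71, array([ 521.5, -375.3]))]
hook_magenta [([175.3, 178.6], 0.6, array([622.9, 295.8]))]
[([373.0, 199.4], 0.58, array([564.7, -67.3]))]
539 ctr [569.3 -77.8] size [93.9 51.7] line ang 31.7 mid [561.5 -71.2] zmax 305.2
hook_teal [([276.8, 388.8], 0.69, array([531.4, 379.3]))]
hook_magenta [([305.4, 196.8], 0.7, array([561.7, -64. ]))]
[([303.8, 158.6], 0.62, array([566.4, -80.9]))]
```

Run:
```python
from h import *
toolmove((463,348),290,43.1)
```

```text
slide [-0.1014  0.4165  0.0074] roll 76.9 alt -103.1 j [ 0.17  0.29 -0.01 -0.   -1.27 -1.21]
```

Request:
{"op": "carry_out", "data": {
  "slide": [
    [-0.01,0.03,0],
    [-0.02,0.08,0],
    [-0.032,0.13,0],
    [-0.044,0.18,0],
    [-0.056,0.23,0],
    [-0.068,0.28,0],
    [-0.08,0.33,0],
    [-0.09,0.37,0]
  ],
  "roll": [-10,-20,-30,-40,-50,-60,-70,-80],
  "claw": [0,0,0,0,0,0,0,0]
}}

```text
clock: 15.72
position: [475.5, 303.8, 452.5]
ee_rot: [0.821, -0.57, -0.0, -0.0]
contact_force: [1.1, 0.2, -2.7]
gripper_width: 7.9
grasp_force: 58.8
```

Run:
```python
from h import *
toolmove((463,348),241,43.1)
```

```text
slide [-0.0458 -0.0037  0.0568] roll -22.7 alt 157.3 j [ 0.86  0.25 -0.06 -0.   -1.26 -0.5 ]
```

Request:
{"op": "carry_out", "data": {
  "slide": [
    [-0.02,-0.002,0.01],
    [-0.04,-0.004,0.03],
    [-0.046,-0.004,0.045],
    [-0.046,-0.004,0.056],
    [-0.046,-0.004,0.056],
    [-0.046,-0.004,0.056],
    [-0.046,-0.004,0.056]
  ],
  "roll": [-10,-20,-22.7,-22.7,-22.7,-22.7,-22.7],
  "claw": [0,0,0,0,0,0,0]
}}

```text
clock: 16.6
position: [464.6, 346.3, 397.5]
ee_rot: [0.916, -0.401, 0.0, -0.001]
contact_force: [-0.2, 0.7, -3.1]
gripper_width: 7.9
grasp_force: 58.7
```

```bash
cat >> h.py <<'E'
def rep(n,z,cams=("top","scene")):
    for c in cams:
        p=get_image(c)
        for k,zz in zip(n,z): print(c,k,[(np.round(r["at"],1).tolist(),round(r["conf"],2),atz(p,r["at"],zz)[:2].round(1).tolist()) for r in place_of(p,k)[:2]])
    return p
E
python3 - <<'E'
from h import *
s=read_state();z=s["position"][2]-154.7-1;print(s["position"],z)
p=rep(["hook_teal","loop_teal","pail_teal"],[200,z,z-111]);save(p,"s5.png")
p=get_image("top");save(p,"t5.png")
for c in("top","scene"): bow(get_image(c),(478,332),195,262)
toolmove((518,399.5),241,43.1)
E
```

```text
[464.638424   346.33337321 397.49379343] 241.79379343394498
top hook_teal [([120.8, 222.6], 0.95, [535.3, 388.8]), ([418.7, 250.3], 0.19, [496.5, -160.4])]
top loop_teal [([136.7, 248.7], 0.72, [479.8, 338.4])]
top pail_teal [([159.7, 258.8], 0.94, [480.4, 333.6]), ([137.7, 306.3], 0.47, [387.4, 367.0])]
scene hook_teal [([277.6, 390.9], 0.91, [529.3, 382.7]), ([379.7, 216.8], 0.26, [402.7, -30.6])]
scene loop_teal [([314.8, 353.5], 0.88, [477.0, 329.6])]
scene pail_teal [([310.4, 392.0], 0.96, [483.5, 340.5])]
157 ctr [485.6 321.6] size [18.  61.3] line ang -46.4 mid [489.1 317.2] zmax 255.9
313 ctr [476.7 341.8] size [34.6 83.6] line ang -67.1 mid [452.9 358.5] zmax 258.3
slide [-0.0025 -0.0753  0.0009] roll -0.4 alt 179.6 j [ 0.92  0.31 -0.12 -0.   -1.14 -0.17]
```

View pics/s5.png

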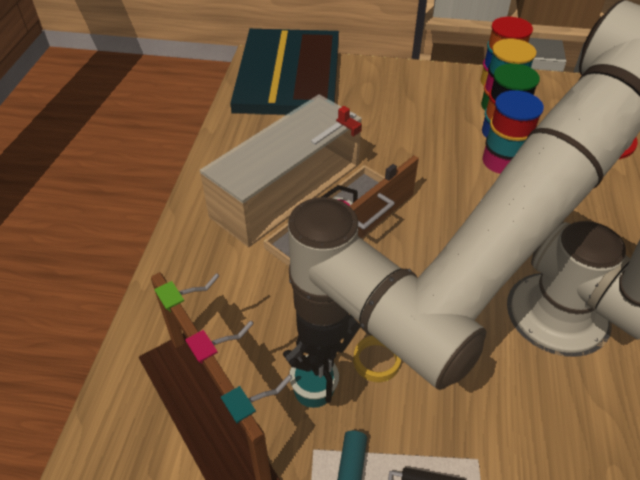

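The pail hangs from the gripper at (313,380), in front of the teal hook whose tip is at about (290,380). The offset to the hook is 75 mm along its axis and under 3 mm sideways.

Request:
{"op": "carry_out", "data": {
  "slide": [
    [-0.001,-0.015,0],
    [-0.002,-0.035,0],
    [-0.002,-0.055,0],
    [-0.002,-0.07,0],
    [-0.002,-0.075,0],
    [-0.002,-0.075,0],
    [-0.002,-0.075,0]
  ],
  "roll": [0,0,0,0,0,0,0],
  "claw": [0,0,0,0,0,0,0]
}}

```text
clock: 18.02
position: [517.9, 398.7, 396.6]
ee_rot: [0.916, -0.401, -0.0, 0.0]
contact_force: [-0.4, -0.8, -2.8]
gripper_width: 7.8
grasp_force: 58.7
```

Request:
{"op": "carry_out", "data": {
  "slide": [
    [0,0,0.01],
    [0,0,0.02],
    [0,0,0.03],
    [0,0,0.036],
    [0,0,0.036]
  ],
  "roll": [0,0,0,0,0],
  "claw": [0,0,0,0,0]
}}

```text
clock: 18.65
position: [518.1, 398.9, 359.8]
ee_rot: [0.916, -0.401, -0.0, 0.001]
contact_force: [-1.1, -0.2, -2.1]
gripper_width: 7.9
grasp_force: 58.8
```

Run:
```python
from h import *
p=rep(["hook_teal","loop_teal","pail_teal"],[200,203,92]);i=p["img"][300:480,180:420,::-1];cv2.imwrite("pics/c6.png",cv2.resize(i,None,fx=3,fy=3))
```

```text
top hook_teal [([119.4, 227.3], 0.56, [526.4, 390.3])]
top loop_teal [([118.1, 227.9], 0.83, [524.6, 391.3])]
top pail_teal [([141.3, 236.2], 0.84, [532.5, 388.8]), ([406.1, 261.9], 0.3, [491.9, -155.8])]
scene hook_teal []
scene loop_teal [([277.2, 388.4], 0.56, [530.4, 380.0])]
scene pail_teal [([275.3, 420.5], 0.87, [538.7, 384.1])]
```

View pics/c6.png

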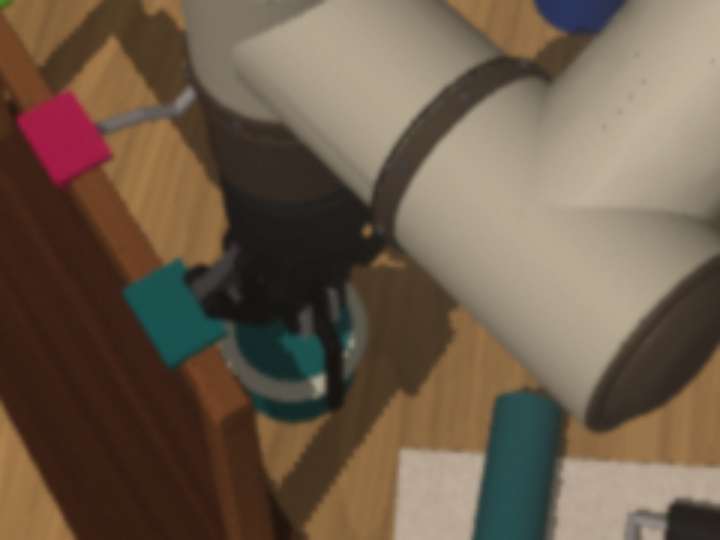

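The pail is under the hook with its bow over the rod. I'll lower the last few mm until the load comes off.

Request:
{"op": "carry_out", "data": {
  "slide": [
    [0,0,0.002],
    [0,0,0.004],
    [0,0,0.005],
    [0,0,0.005]
  ],
  "roll": [0,0,0,0],
  "claw": [0,0,0,0]
}}

```text
clock: 19.55
position: [518.5, 399.0, 357.1]
ee_rot: [0.916, -0.401, 0.001, -0.001]
contact_force: [0.0, -0.4, 4.3]
gripper_width: 7.8
grasp_force: 59.5
```

Request:
{"op": "carry_out", "data": {
  "slide": [
    [0,0,0],
    [0,0,0],
    [0,0,0],
    [0,0,0],
    [0,0,-0.012],
    [0,0,-0.03],
    [0,0,-0.06],
    [0,0,-0.1]
  ],
  "roll": [0,0,0,0,0,0,0,0],
  "claw": [0.012,0.018,0.026,0.034,0.034,0.034,0.034,0.034]
}}

```text
clock: 20.55
position: [518.0, 398.9, 456.6]
ee_rot: [0.916, -0.401, -0.0, 0.001]
contact_force: [0.8, 0.7, 0.2]
gripper_width: 34.0
grasp_force: 0.0
```

Run:
```python
from h import *
toolmove((525.4,-162.1),280,115.3)
```

```text
slide [0.417  0.3753 0.0224] roll -72.6 alt 107.4 j [ 0.9   0.41  0.17 -0.   -1.34 -0.16]
```

Request:
{"op": "carry_out", "data": {
  "slide": [
    [0.03,0.027,0],
    [0.07,0.063,0],
    [0.11,0.1,0],
    [0.15,0.135,0],
    [0.19,0.17,0],
    [0.23,0.207,0],
    [0.27,0.243,0],
    [0.31,0.28,0]
  ],
  "roll": [10,20,30,40,50,60,70,80],
  "claw": [0.036,0.036,0.036,0.036,0.036,0.036,0.036,0.036]
}}

```text
clock: 21.55
position: [522.5, -20.5, 456.9]
ee_rot: [-0.442, 0.897, -0.0, 0.001]
contact_force: [0.7, 0.7, -0.2]
gripper_width: 35.9
grasp_force: 0.0
```

Run:
```python
from h import *
p=rep(["loop_teal","pail_teal","loop_magenta"],[200,89,123]);save(p,"s7.png")
for c in("top","scene"): bow(get_image(c),(505.5,-171.5),75,150)
toolmove((525.4,-162.1),180,115.3)
```

```text
top loop_teal [([119.9, 224.0], 0.57, [532.7, 390.1])]
top pail_teal [([143.8, 236.6], 0.78, [532.4, 384.6])]
top loop_magenta [([417.0, 252.4], 0.61, [506.5, -172.4])]
scene loop_teal [([276.2, 389.0], 0.92, [532.3, 379.8])]
scene pail_teal [([375.8, 299.1], 0.69, [390.9, 94.0]), ([276.8, 422.9], 0.68, [535.7, 386.6])]
scene loop_magenta [([336.5, 188.2], 0.56, [510.6, -180.0]), ([373.9, 296.2], 0.53, [395.2, 112.6])]
153 ctr [ 504.9 -171.6] size [89.5  8.2] line ang 25.1 mid [ 502.4 -173.1] zmax 137.0
226 ctr [ 505.  -171.6] size [94.5 15.5] line ang 25.3 mid [ 504.2 -170.2] zmax 136.1
slide [ 0.1137 -0.0891  0.121 ] roll 27.6 alt -152.4 j [ 0.28  0.18 -0.15  0.   -1.24 -0.92]
```

View pics/s7.png

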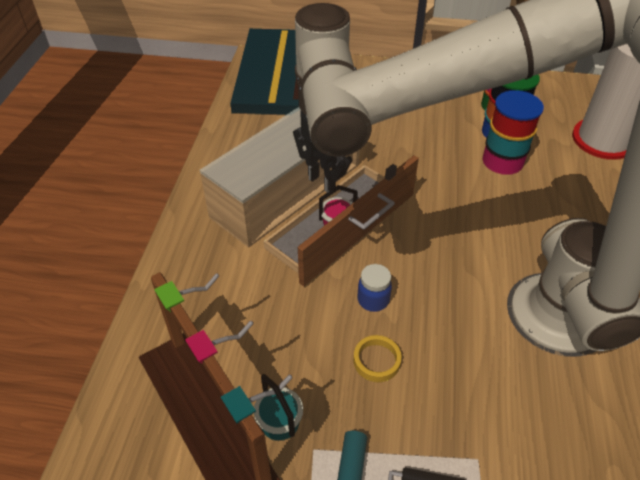

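The teal pail hangs on its hook at (278,410), and the magenta pail hasn't moved, at (337,205).

Request:
{"op": "carry_out", "data": {
  "slide": [
    [0.035,-0.03,0.0],
    [0.075,-0.06,0.0],
    [0.113,-0.089,0.02],
    [0.113,-0.089,0.06],
    [0.113,-0.089,0.1],
    [0.113,-0.089,0.12],
    [0.113,-0.089,0.12]
  ],
  "roll": [10,20,27.6,27.6,27.6,27.6,27.6],
  "claw": [0.036,0.036,0.036,0.036,0.036,0.036,0.036]
}}

```text
clock: 22.92
position: [525.2, -162.0, 333.9]
ee_rot: [-0.218, 0.976, 0.001, -0.002]
contact_force: [-0.7, -0.0, -0.1]
gripper_width: 36.2
grasp_force: 0.0
```

Run:
```python
from h import *
toolmove((525.2,-162.1),119,115.2)
bow(get_image("scene"),(505.5,-171.5),75,150)
```

```text
slide [-0.0001 -0.0002  0.0602] roll 0.0 alt -180.0 j [-0.    0.32 -0.28 -0.   -0.97 -1.13]
240 ctr [ 505.2 -170.1] size [93.4 13.6] line ang 25.6 mid [ 505.8 -169.2] zmax 134.6
```

Request:
{"op": "carry_out", "data": {
  "slide": [
    [0,0,0.025],
    [0,0,0.05],
    [0,0,0.06],
    [0,0,0.06],
    [0,0,0.06],
    [0,0,0.06],
    [0,0,0.06]
  ],
  "roll": [0,0,0,0,0,0,0],
  "claw": [0.036,0.036,0.036,0.036,0,0,0]
}}

```text
clock: 23.85
position: [526.0, -162.7, 277.0]
ee_rot: [-0.218, 0.976, -0.001, 0.002]
contact_force: [0.8, -1.4, 3.5]
gripper_width: 7.9
grasp_force: 58.7
```

Request:
{"op": "carry_out", "data": {
  "slide": [
    [0,0,-0.02],
    [0,0,-0.05],
    [0,0,-0.08],
    [0,0,-0.11],
    [0,0,-0.14],
    [0,0,-0.165],
    [0,0,-0.175],
    [0,0,-0.175]
  ],
  "roll": [0,0,0,0,0,0,0,0],
  "claw": [0,0,0,0,0,0,0,0]
}}

```text
clock: 24.85
position: [525.1, -162.5, 450.1]
ee_rot: [-0.218, 0.976, 0.0, -0.0]
contact_force: [-0.9, -0.1, -2.6]
gripper_width: 8.3
grasp_force: 58.7
```

Run:
```python
from h import *
# seat (618.5,293.5); e->rack +y (-.683,.730); rack x (.73,.683)
S=np.array([618.5,293.5]);y=np.array([-.683,.730]);x=np.array([.730,.683])
print(S+22*y, S+22*y-75*x)
toolmove(S+22*y-75*x,290,43.1)
```

```text
[603.474 309.56 ] [548.724 258.335]
slide [-0.2001  0.3709  0.0057] roll 72.0 alt -108.0 j [-0.01  0.23 -0.1  -0.   -1.24 -1.13]
```

Request:
{"op": "carry_out", "data": {
  "slide": [
    [-0.015,0.03,0],
    [-0.04,0.075,0],
    [-0.065,0.12,0],
    [-0.09,0.165,0],
    [-0.115,0.21,0],
    [-0.14,0.255,0],
    [-0.165,0.3,0],
    [-0.18,0.335,0]
  ],
  "roll": [-10,-20,-30,-40,-50,-60,-70,-80],
  "claw": [0,0,0,0,0,0,0,0]
}}

```text
clock: 25.85
position: [545.7, 219.3, 448.1]
ee_rot: [0.796, -0.605, -0.001, 0.002]
contact_force: [0.1, 0.0, -2.1]
gripper_width: 7.7
grasp_force: 58.9
```

Run:
```python
from h import *
toolmove((548.7,258.3),241,43.1)
```

```text
slide [-0.0368 -0.0136  0.0523] roll -27.6 alt 152.4 j [ 0.66  0.3  -0.01 -0.   -1.27 -0.39]
```

Request:
{"op": "carry_out", "data": {
  "slide": [
    [-0.015,-0.005,0.005],
    [-0.03,-0.01,0.02],
    [-0.037,-0.014,0.04],
    [-0.037,-0.014,0.052],
    [-0.037,-0.014,0.052],
    [-0.037,-0.014,0.052],
    [-0.037,-0.014,0.052]
  ],
  "roll": [-10,-20,-27.6,-27.6,-27.6,-27.6,-27.6],
  "claw": [0,0,0,0,0,0,0]
}}

```text
clock: 26.72
position: [549.9, 256.2, 399.6]
ee_rot: [0.916, -0.401, 0.0, -0.001]
contact_force: [-0.7, 0.0, -2.4]
gripper_width: 7.7
grasp_force: 58.7
```

Run:
```python
from h import *
s=read_state();z=s["position"][2]-154.7+1;print(s["position"],z)
p=rep(["hook_magenta","loop_magenta","pail_magenta"],[200,z,z-111])
toolmove((603.5,309.6),241,43.1)
```

```text
[549.88145875 256.24586896 399.57942803] 245.87942802608194
top hook_magenta [([174.8, 179.4], 0.9, [621.3, 296.6]), ([139.1, 304.9], 0.66, [385.9, 339.4])]
top loop_magenta []
top pail_magenta [([206.7, 218.5], 0.9, [562.8, 246.7])]
scene hook_magenta [([236.1, 336.9], 0.78, [620.7, 293.9])]
scene loop_magenta [([274.5, 301.4], 0.65, [561.3, 241.9])]
scene pail_magenta [([277.7, 337.7], 0.8, [561.0, 244.0]), ([279.0, 425.4], 0.56, [524.5, 410.9])]
slide [-0.0025 -0.0755  0.003 ] roll -0.4 alt 179.6 j [ 0.7   0.36 -0.05 -0.   -1.16  0.04]
```

Request:
{"op": "carry_out", "data": {
  "slide": [
    [0,-0.015,0],
    [-0.001,-0.035,0],
    [-0.001,-0.055,0],
    [-0.001,-0.07,0],
    [-0.001,-0.076,0],
    [-0.001,-0.076,0],
    [-0.001,-0.076,0]
  ],
  "roll": [0,0,0,0,0,0,0],
  "claw": [0,0,0,0,0,0,0]
}}

```text
clock: 28.0
position: [604.7, 308.6, 398.6]
ee_rot: [0.916, -0.401, -0.0, 0.0]
contact_force: [-0.6, -0.2, -2.2]
gripper_width: 7.7
grasp_force: 58.7
```

Request:
{"op": "carry_out", "data": {
  "slide": [
    [0,0,0.01],
    [0,0,0.02],
    [0,0,0.03],
    [0,0,0.038],
    [0,0,0.041],
    [0,0,0.041]
  ],
  "roll": [0,0,0,0,0,0],
  "claw": [0,0,0,0,0,0]
}}

```text
clock: 28.75
position: [605.0, 308.9, 357.4]
ee_rot: [0.916, -0.401, 0.0, 0.0]
contact_force: [0.2, 0.5, -1.9]
gripper_width: 8.0
grasp_force: 58.7
```

Request:
{"op": "carry_out", "data": {
  "slide": [
    [0,0,0.002],
    [0,0,0.003],
    [0,0,0.003]
  ],
  "roll": [0,0,0],
  "claw": [0,0,0]
}}

```text
clock: 29.12
position: [605.0, 308.7, 355.5]
ee_rot: [0.916, -0.401, 0.001, -0.0]
contact_force: [-0.3, -1.6, 0.2]
gripper_width: 7.9
grasp_force: 59.0
```

Run:
```python
from h import *
p=rep(["hook_magenta","loop_magenta","pail_magenta","pail_teal"],[200,200,89,89])
```

```text
top hook_magenta [([176.5, 180.5], 0.74, [619.2, 293.2])]
top loop_magenta [([175.8, 182.1], 0.89, [616.0, 294.2])]
top pail_magenta [([190.4, 194.5], 0.64, [625.1, 295.9])]
top pail_teal [([141.8, 235.9], 0.71, [533.8, 388.9])]
scene hook_magenta []
scene loop_magenta [([236.8, 335.8], 0.94, [620.0, 291.6])]
scene pail_magenta [([244.2, 370.6], 0.88, [616.2, 295.7])]
scene pail_teal [([278.8, 424.3], 0.59, [531.7, 388.6])]
```

The hook now carries the weight. I'll settle 1 mm more and release.

Request:
{"op": "carry_out", "data": {
  "slide": [
    [0,0,0.001],
    [0,0,0.001],
    [0,0,0.001],
    [0,0,0.001],
    [0,0,-0.012],
    [0,0,-0.03],
    [0,0,-0.06],
    [0,0,-0.1]
  ],
  "roll": [0,0,0,0,0,0,0,0],
  "claw": [0.012,0.018,0.026,0.034,0.034,0.034,0.034,0.034]
}}

```text
clock: 30.62
position: [604.8, 308.8, 455.7]
ee_rot: [0.916, -0.401, -0.0, 0.0]
contact_force: [1.0, 0.7, 0.3]
gripper_width: 34.3
grasp_force: 0.0
```

Run:
```python
from h import *
toolmove((409,-114),280,146)
```

```text
slide [0.1776 0.4307 0.0215] roll 76.7 alt -103.3 j [ 0.71  0.45  0.24  0.   -1.36  0.04]
```

Request:
{"op": "carry_out", "data": {
  "slide": [
    [0.02,0.05,0],
    [0.042,0.1,0],
    [0.065,0.155,0],
    [0.085,0.21,0],
    [0.11,0.265,0],
    [0.13,0.32,0],
    [0.155,0.375,0],
    [0.178,0.43,0]
  ],
  "roll": [10,20,30,40,50,60,70,76.7],
  "claw": [0.036,0.036,0.036,0.036,0.036,0.036,0.036,0.036]
}}

```text
clock: 31.62
position: [408.6, -115.2, 456.1]
ee_rot: [-0.468, 0.884, -0.001, 0.001]
contact_force: [1.1, -0.1, 0.2]
gripper_width: 36.2
grasp_force: 0.0
```

Run:
```python
from h import *
p=rep(["pail_magenta","pail_teal","drawer_handle","pail_lime","catch_knob"],[89,89,118,12,186]);save(p,"s8.png")
toolmove((409,-114),122,146)
```

```text
top pail_magenta [([190.4, 197.6], 0.65, [618.3, 295.3]), ([122.3, 221.0], 0.34, [564.4, 432.6])]
top pail_teal []
top drawer_handle []
top pail_lime []
top catch_knob [([534.3, 238.7], 0.8, [526.2, -379.6])]
scene pail_magenta [([246.0, 369.3], 0.87, [613.6, 292.5])]
scene pail_teal [([275.8, 422.8], 0.69, [537.4, 386.7])]
scene drawer_handle [([380.1, 214.6], 0.78, [403.8, -116.5]), ([239.3, 335.9], 0.24, [636.3, 241.2])]
scene pail_lime [([208.6, 287.6], 0.61, [760.9, 64.7])]
scene catch_knob [([343.6, 116.5], 0.74, [520.5, -365.8]), ([276.8, 423.9], 0.43, [521.3, 431.8])]
slide [0.0015 0.0005 0.1778] roll 0.1 alt -179.9 j [ 0.12 -0.   -0.36  0.   -1.22 -0.71]
```

View pics/s8.png

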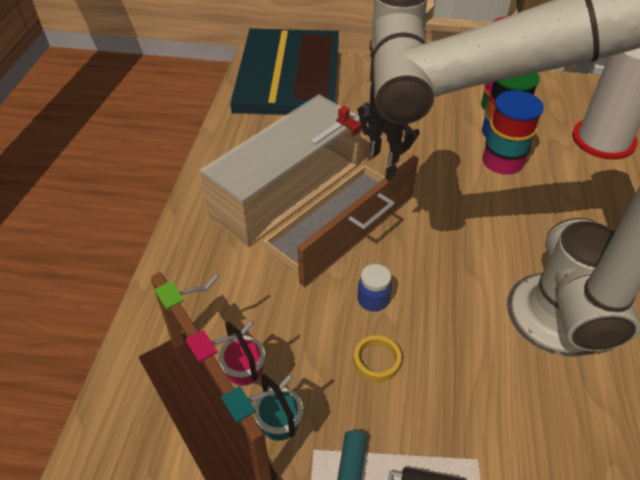

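Both pails hang on their own hooks, magenta at (241,355) and teal at (277,410). The drawer is empty and still out, so I'll go down to the handle.

Request:
{"op": "carry_out", "data": {
  "slide": [
    [0.001,0,0.05],
    [0.001,0,0.1],
    [0.001,0,0.14],
    [0.001,0,0.165],
    [0.001,0,0.178],
    [0.001,0,0.178],
    [0.001,0,0.178],
    [0.001,0,0.178]
  ],
  "roll": [0,0,0,0,0,0,0,0],
  "claw": [0.036,0.036,0.036,0.036,0.036,0.036,0,0]
}}

```text
clock: 33.22
position: [410.5, -114.8, 278.0]
ee_rot: [-0.47, 0.882, -0.002, 0.002]
contact_force: [3.1, -3.7, -1.1]
gripper_width: 7.6
grasp_force: 58.4
```

Request:
{"op": "carry_out", "data": {
  "slide": [
    [0,0,0],
    [0,-0.025,0],
    [0,-0.05,0],
    [0,-0.075,0],
    [0,-0.1,0],
    [0,-0.125,0],
    [0,-0.145,0],
    [0,-0.155,0]
  ],
  "roll": [0,0,0,0,0,0,0,0],
  "claw": [0,0,0,0,0,0,0,0]
}}

```text
clock: 34.22
position: [538.8, -201.2, 278.0]
ee_rot: [-0.47, 0.883, -0.0, 0.001]
contact_force: [-1.5, 3.2, 6.2]
gripper_width: 7.3
grasp_force: 59.5
```

Request:
{"op": "carry_out", "data": {
  "slide": [
    [0,-0.005,0],
    [0,-0.01,0],
    [0,-0.012,0],
    [0,-0.013,0],
    [0,-0.013,0]
  ],
  "roll": [0,0,0,0,0],
  "claw": [0,0,0,0,0]
}}

```text
clock: 34.85
position: [548.2, -207.6, 278.0]
ee_rot: [-0.47, 0.883, 0.001, 0.0]
contact_force: [-1.9, 3.4, 7.1]
gripper_width: 8.1
grasp_force: 59.6
```

Request:
{"op": "carry_out", "data": {
  "slide": [
    [0,-0.002,0],
    [0,-0.003,0],
    [0,-0.003,0]
  ],
  "roll": [0,0,0],
  "claw": [0,0,0]
}}

```text
clock: 35.22
position: [549.2, -208.1, 277.9]
ee_rot: [-0.47, 0.883, 0.003, -0.002]
contact_force: [-8.3, 10.2, 12.6]
gripper_width: 7.4
grasp_force: 60.2
```

The force has risen to 13 N, so the drawer is against its stop. I'll release and go to the knob.

Request:
{"op": "carry_out", "data": {
  "slide": [
    [0,0.003,0],
    [0,0.003,0],
    [0,0.003,0],
    [0,0.003,-0.05],
    [0,0.003,-0.1],
    [0,0.003,-0.15]
  ],
  "roll": [0,0,0,0,0,0],
  "claw": [0.02,0.036,0.036,0.036,0.036,0.036]
}}

```text
clock: 35.98
position: [548.6, -208.6, 427.9]
ee_rot: [-0.47, 0.883, 0.0, -0.0]
contact_force: [1.7, -0.4, 0.0]
gripper_width: 36.2
grasp_force: 0.0
```

Run:
```python
from h import *
toolmove((523,-379),275,56)
```

```text
slide [ 0.1556 -0.074  -0.0018] roll -90.0 alt 90.0 j [-0.09  0.3  -0.05  0.   -1.21 -0.51]
```

Request:
{"op": "carry_out", "data": {
  "slide": [
    [0.03,-0.014,0],
    [0.06,-0.028,0],
    [0.09,-0.042,0],
    [0.12,-0.056,0],
    [0.15,-0.07,0],
    [0.156,-0.074,0],
    [0.156,-0.074,0],
    [0.156,-0.074,0]
  ],
  "roll": [-10.5,-21,-31.5,-42,-52.5,-63,-73.5,-84],
  "claw": [0.055,0.055,0.055,0.055,0.055,0.055,0.055,0.055]
}}

```text
clock: 36.98
position: [522.9, -379.7, 425.9]
ee_rot: [0.941, -0.339, -0.0, -0.0]
contact_force: [0.0, -0.0, -0.5]
gripper_width: 55.0
grasp_force: 0.0
```

Run:
```python
from h import *
toolmove((523,-379),191,56)
rep(["catch_knob","drawer_handle"],[186,118])
```

```text
slide [-0.0003 -0.0007  0.0802] roll -5.7 alt 174.3 j [-0.38  0.41  0.1  -0.   -1.26  1.26]
top catch_knob []
top drawer_handle [([431.5, 232.3], 0.56, [549.2, -203.3])]
scene catch_knob [([342.4, 113.0], 0.77, [525.2, -379.1])]
scene drawer_handle [([324.0, 182.3], 0.85, [542.8, -200.4])]
```

Request:
{"op": "carry_out", "data": {
  "slide": [
    [0,-0.001,0.02],
    [0,-0.001,0.05],
    [0,-0.001,0.08],
    [0,-0.001,0.08],
    [0,-0.001,0.08],
    [0,-0.001,0.08],
    [0,-0.001,0.08]
  ],
  "roll": [-5.7,-5.7,-5.7,-5.7,-5.7,-5.7,-5.7],
  "claw": [0.055,0.055,0.055,0.055,0.015,0.015,0.015]
}}

```text
clock: 38.15
position: [524.0, -378.6, 348.7]
ee_rot: [0.956, -0.294, 0.002, 0.001]
contact_force: [0.1, 0.8, 3.6]
gripper_width: 20.7
grasp_force: 59.3
```

Request:
{"op": "carry_out", "data": {
  "slide": [
    [0,-0.012,0],
    [0,-0.025,0],
    [0,-0.038,0],
    [0,-0.048,0],
    [0,-0.054,0],
    [0,-0.056,0],
    [0,-0.056,0]
  ],
  "roll": [0,0,0,0,0,0,0],
  "claw": [0.015,0.015,0.015,0.015,0.015,0.015,0.015]
}}

```text
clock: 39.02
position: [554.8, -333.3, 348.7]
ee_rot: [0.956, -0.294, 0.001, 0.002]
contact_force: [-3.7, -6.8, 5.0]
gripper_width: 20.8
grasp_force: 60.0
```

Request:
{"op": "carry_out", "data": {
  "slide": [
    [0,-0.002,0],
    [0,-0.003,0],
    [0,-0.003,0]
  ],
  "roll": [0,0,0],
  "claw": [0.015,0.015,0.015]
}}

```text
clock: 39.4
position: [555.3, -332.7, 348.7]
ee_rot: [0.956, -0.295, -0.0, 0.004]
contact_force: [-8.0, -13.8, 5.4]
gripper_width: 21.1
grasp_force: 59.9
```

The 16 N force with almost no movement means the catch is at its stop. I'll release, retract and check.

Request:
{"op": "carry_out", "data": {
  "slide": [
    [0,0.003,0],
    [0,0.003,0],
    [0,0.003,0],
    [0,0.003,-0.05],
    [0,0.003,-0.1],
    [-0.06,0.003,-0.1],
    [-0.12,0.003,-0.1],
    [-0.12,0.003,-0.1]
  ],
  "roll": [0,0,0,0,0,0,0,0],
  "claw": [0.03,0.05,0.05,0.05,0.05,0.05,0.05,0.05]
}}

```text
clock: 40.4
position: [452.5, -262.3, 446.7]
ee_rot: [0.956, -0.294, -0.001, -0.001]
contact_force: [0.1, 0.8, 0.5]
gripper_width: 49.8
grasp_force: 0.0
```

Run:
```python
from h import *
p=rep(["pail_magenta","pail_teal","catch_knob","drawer_handle"],[89,89,186,118]);a=p["img"];cv2.imwrite("pics/s9.png",cv2.resize(a[90:470,130:480,::-1],None,fx=1.5,fy=1.5))
```

```text
top pail_magenta [([188.6, 198.2], 0.62, [616.9, 299.0])]
top pail_teal [([142.8, 235.2], 0.74, [535.3, 387.0])]
top catch_knob []
top drawer_handle []
scene pail_magenta [([248.1, 372.4], 0.93, [608.2, 298.2])]
scene pail_teal [([278.3, 424.3], 0.85, [532.6, 388.7])]
scene catch_knob [([327.8, 125.9], 0.93, [553.0, -323.9])]
scene drawer_handle [([320.7, 181.3], 0.62, [550.9, -202.6])]
```

View pics/s9.png

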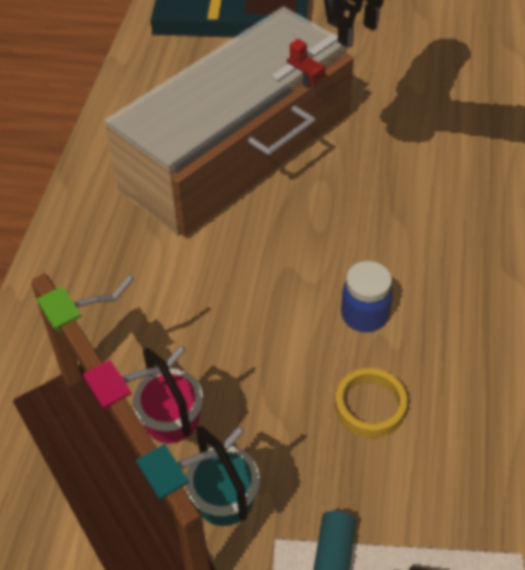

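The drawer is shut, the catch at crop (300,60) is back over the lug, and both pails hang at crop (168,400) and (222,480). I'll wait briefly, then hand in.

Request:
{"op": "carry_out", "data": {
  "slide": [
    [0,0,0],
    [0,0,0],
    [0,0,0],
    [0,0,0],
    [0,0,0],
    [0,0,0],
    [0,0,0],
    [0,0,0]
  ],
  "roll": [0,0,0,0,0,0,0,0],
  "claw": [0.05,0.05,0.05,0.05,0.05,0.05,0.05,0.05]
}}

```text
clock: 41.9
position: [456.0, -264.5, 446.6]
ee_rot: [0.956, -0.295, -0.0, -0.0]
contact_force: [0.3, -0.6, 0.1]
gripper_width: 49.8
grasp_force: 0.0
```

Run:
```python
from h import *
a=get_image("scene")["img"][290:460,170:330].astype(int)
for _ in range(6): b=get_image("scene")["img"][290:460,170:330].astype(int)
print("change",(abs(a-b).max(2)>40).sum())
print(job_done())
```

```text
change 0
the job is handed in; nothing more can be done
None
```

The teal and magenta pails (no lime one was there) hang still on their own hooks, the drawer is shut, the catch is fully back, and the job is handed in; no verdict was returned.

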